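# Spacer on the fan spindle, blade wheel poised above it

### The arm

A 6-joint arm with a two-finger parallel gripper is mounted at the origin on the work surface. World frame = base frame: x ahead of the robot, y to its left, z up, the work surface at z = 0. Lengths are in m, angles in degrees, forces in N, time in s.
With the tool pointing down it reaches from about 0.4 to 0.825 m from the base axis. Payload 7 kg.
Tool frame: the origin (TCP) lies midway between the tips of the shut fingers; the grasp point (between the pads) lies 19 mm behind it (r.grip_point_offset is the z of the grasp point in the tool frame, in m); z points along the fingers, y is the line along which they close (so a half turn about z gives the same grasp; the last joint's range is limited). The gripper opens to 88 mm and grips with 3 to 60 N. Pads are 19 mm wide; open, the fingers measure 130 mm over their backs; the gripper's body (78 mm by 193 mm) begins 47 mm behind the grasp point.
Start: joints at [82.34, 20.546, 0.682, 0, -70.136, -16.507], TCP at [0.276, 0.616, 0.227] pointing down, gripper open.
Joint ranges: [-176.03, 176.03], [-82.01, 121.73], [-58.28, 71.71], [-173.87, 95.51], [-174.79, -0.11], [-173.66, 173.66]. Speed limits (degrees/s): [136.94, 136.94, 172.46, 180, 180, 180].

### API

Orientations are given as [roll, pitch, yaw] about the fixed x, y, z axes, in that order (R = Rz(yaw) Ry(pitch) Rx(roll)).
In Python, from plant import r, viewer, recognise, outline_of, pinpoint gives the robot as it stands.
- The arm moves only by the tool move_arm, never from a script. Its argument "targets" is a list of rows, each a list of 2 entries, a list of its own where there are three numbers: the shift along the tool's x, y, z in cm, then the turn, a rotation vector about the tool's x, y, z in rad. A call has 1 to 5 rows; each row is the pose to reach, as a shift and turn from the pose commanded when the call began, along the tool's axes at that moment; what a row does not reach only later rows make up. A row lasts 1/8 s, in which the tool goes at most 62.5 mm and 10.7 degrees, less where a joint would pass 70% of its speed; a pose out of reach is approached as far as the arm can. A call with a gripper value outside its range is refused whole. "jaw" is the finger opening in cm, from 0 to 8.76, set as the call begins (left out, the last holds). The fingers move at their own pace and stop on an object; "squeeze" is the grip in N (left out, the last holds). Time passes only in rows, so rows that repeat a pose let the fingers close. It gives the time, the measured TCP pose, the force, the opening and the grip force at its end, in the units of the state.
- r.get_state(): the state, without advancing time (a new reading comes with each control period).
- viewer.capture(name): name is "scene" or "side" or "wrist"; returns a dict with "image" (400x640x3 uint8, blue, green, red), "intrinsics" (3x3 intrinsics, pixels), "D" ([k1, k2, p1, p2, k3] as OpenCV has them; the pictures are not rectified), "camera_from_world" (4x4, takes a point from world to camera coordinates). Camera axes: x right, y up, looking along -z (the intrinsics and any distortion apply to the point x, -y, -z); pixel columns grow to the right and rows downward; lengths in m; the calibration is good to about 2 mm. A picture is of the moment at which its call begins. There is no depth.
- r.close_job(): hands the job in; it is judged then, once.
Trained networks look in the newest picture that a camera, given by its name, has taken for a name from the list of things; names that differ only in an ending like _2 or _b are one class to them, and where a whole thing is asked for, a point or a joint stands for the part that bears it (a point fixed in the world has none). Each returns a list of dicts, best first, with "score" (0 to 1); they miss things now and then, are a little off and sometimes report something else, mostly with a low value. They report only what shows in the picture. A call takes as long as a camera call.
- recognise(label, camera): "box" ([left, top, right, bottom] in pixels, round what is visible of it).
- outline_of(label, camera): "mask" (400x640 bool, what is visible of it) and "box" ([left, top, right, bottom] in pixels, round what is visible of it).
- pinpoint(label, camera): "location" ([row, column] in pixels: a listed point, or the origin of a listed thing).
The state is a dict: "time_s": time; "joints": joint angles; "qd": joint speeds; "joint_torque": joint torques, N m; "tcp_pos": TCP position; "eef_rot": TCP orientation; "contact_force": force on the tool from outside, world axes, zero at the start; "moment": the same for the moment, N m; "gripper_width": finger opening in m; "gripper_force": force on a finger pad.
Only numpy, scipy, OpenCV 4.12 (cv2) and the standard library are available. Lean on these libraries where they do the work, as an engineer would, in place of code of your own. Each camera call takes 0.05 s, during which the arm holds its last target. There are 200 camera calls.

### The job

Put the fan back together as far as the last fit: slip the metal spacer ring over the upright spindle of the fan head so that it lies flat on the shoulder, and let go of it. Then pick up the blade wheel, carry it over the vise and the oil bottle, and finish still holding it level and still, centred about 1 cm above the spindle's tip, with the slot under its hub lined up with the flat tang, so that I can oil the spindle before it goes down. The wheel must not touch the fan head, the vise or the bottle, and everything else on the bench stays where it is.

Things in the scene. Friction and masses are not known exactly. Their poses are not given: they have to be found in the camera images.
- spacer_mid (a point): centre of the loose aluminium spacer ring (outer diameter 36 mm, bore 18 mm, 16 mm high), half-way up; it lies flat on the mat between the robot and the vise, z axis along the bore. The mat's top is 8 mm above the bench
- wheel_mid (a point): loose grey plastic blade wheel, lying hub down on the mat: point on its axis 27 mm above the hub's underside (height 54). Hub diameter 38, 20 mm high; four blades to 70 mm radius, 4 to 18 mm above the underside; on the hub a wing grip 34 mm long (x), 12 thick (y), 20 to 54 mm above the underside. Slot in the underside, 6 mm wide, 13 deep, along x like the grip. About 110 g
- shoulder (a point): centre of the flat round shoulder (diameter 40 mm, top 80 mm above the mat) at the foot of the fan head's 10 mm spindle; the spacer belongs here. The grey fan head is fixed on its back, left or right of the vise. Its dished wire guard, outer radius 94 mm, has its rim 5 mm above the shoulder; within 60 mm radius it lies 16 mm or more below it
- spindle_tip (a point): top end of the fan spindle, 37 mm above the shoulder. Its last 12 mm are a flat tang, 10 mm wide along this point's x axis and 4 mm thick along y; z is up. Either way round fits the wheel's slot
- vise: small grey bench vise, fixed, origin under its centre: 120 mm (x) by 70 mm (y), jaws 110 mm high; screw and turning handle stick out towards the robot to 80 mm from the origin, handle 98 mm long
- oil_bottle: white plastic oil bottle standing loose, diameter 40 mm, 150 mm high, origin at the centre of its underside
- screw_tray: blue plastic screw tray, loose, 120 by 160 mm, 28 mm high, origin under its centre; bystander
- spanner: chrome spanner lying loose along its x axis, 180 mm long; bystander
- switch_base: green plastic block with a toggle switch, fixed, about 60 mm, origin under its centre; bystander
- switch (a joint): toggle of the switch block, rad: 0 leaning to the robot as it starts, growing away; leave it
- grease_jar: closed jar, loose, diameter 60 mm, 60 mm high, origin at the centre of its underside; bystander
- screwdriver: screwdriver lying loose along its x axis, bystander

How it is judged (in metres and radians):
On the way:
1. the spacer lies flat on the fan's shoulder, round the spindle, let go (horizontal distance between spacer_mid and shoulder below 0.006 m and z of spacer_mid in the frame of shoulder between 0.005 and 0.011 m and angle between spacer_mid's own z axis and vertical below 0.12 rad and contact force between the fingers and spacer below 0.05 N), for 0.2 s.
At the end, for the whole second after the job is handed in: Spacer flat on the shoulder (within 6 mm of centre), let go; wheel held in the fingers, at rest, level within 7 degrees, underside 3 to 20 mm above the spindle tip, within 6 mm of its axis, slot within 8 degrees of the tang either way round, touching neither fan head nor spacer (all of step 1 and horizontal distance between wheel_mid and spindle_tip below 0.006 m and z of wheel_mid in the frame of spindle_tip between 0.03 and 0.047 m and angle between wheel_mid's own z axis and vertical below 0.12 rad and angle between the x axis of wheel_mid and the x axis of spindle_tip, either way round below 0.14 rad and contact force between the fingers and wheel above 1 N and linear speed of wheel below 0.02 m/s and angular speed of wheel below 0.2 rad/s and contact force between wheel and fan_head below 0.05 N and contact force between wheel and spacer below 0.05 N); the arm keeps its last pose, push and grip.
It fails at once if the wheel touches the fan head (contact force between wheel and fan_head above 0.5 N).
It fails at once if the wheel touches the vise (contact force between wheel and vise above 0.5 N).
It fails at once if the wheel touches the oil bottle (contact force between wheel and oil_bottle above 0.5 N).
It fails at once if the bottle, tray, spanner, jar or screwdriver is shifted by more than 15 mm, or the switch is thrown (distance of any of oil_bottle, screw_tray, spanner, grease_jar, screwdriver from where it was at the start of the episode above 0.015 m or value of joint switch above 0.3 rad).
It also fails if it takes over 64 s, if anything falls off the work surface, if the arm or the gripper's body presses on something with over 40 N, if the wrist force passes 120 N, or if a joint passes its speed limit or range.

## Working session

There is one attempt and no reset: what is moved stays moved. The work goes in short steps, Python scripts to look and compute and a tool call to move; the robot and the scene stay as the last step left them, time stands still between calls to the robot, and variables do not carry over. Pictures are saved under pics/ and viewed, at most 10 in all, crops included, and the job is handed in when it is done.

Besides the shell and the picture viewer there is one more tool, called after "Emit:" as name(argument=value, ...), one argument or row to a line, values as JSON. move_arm: Moves the arm, as the interface text tells. Its arguments: {"type":"object","properties":{"targets":{"type":"array","items":{"type":"array"}},"jaw":{"type":"number"},"squeeze":{"type":"number"}},"required":["targets"]}

```bash
mkdir -p pics; ls
cat > h.py <<'E'
import numpy as np, cv2
from plant import r, viewer, recognise, outline_of, pinpoint
F=np.diag([1.,-1,-1])
def ray(c,px):  # px=(row,col) -> origin, dir in world
    u=cv2.undistortPoints(np.array([[[px[1],px[0]]]],float),np.array(c["intrinsics"]),np.array(c["D"],float))[0,0]
    T=np.array(c["camera_from_world"]);R=T[:3,:3];t=T[:3,3]
    d=R.T@(F@np.array([u[0],u[1],1]));return -R.T@t,d/np.linalg.norm(d)
def atz(c,px,z):
    o,d=ray(c,px);return o+d*(z-o[2])/d[2]
def proj(c,P):
    T=np.array(c["camera_from_world"]);P=np.atleast_2d(P)
    X=(P@T[:3,:3].T+T[:3,3])@F
    return cv2.projectPoints(X.reshape(-1,1,3),np.zeros(3),np.zeros(3),np.array(c["intrinsics"]),np.array(c["D"],float))[0][:,0]
E
python3 - <<'E'
from h import *
Z=dict(spacer_mid=.016,wheel_mid=.035,shoulder=.088,spindle_tip=.125,vise=.0,oil_bottle=.0,screw_tray=.0,spanner=.0,switch_base=.0,grease_jar=.0,screwdriver=.0)
s=r.get_state();print(s["time_s"],s["tcp_pos"],s["eef_rot"],s["gripper_width"],r.grip_point_offset)
for n in("scene","side"):
    c=viewer.capture(n);cv2.imwrite(f"pics/{n}0.png",c["image"])
    for k,z in Z.items():
        p=pinpoint(k,n)
        print(n,k,[(np.round(q["location"]).tolist(),round(q["score"],2),np.round(atz(c,q["location"],z),3).tolist()) for q in p[:2]])
E
```

```text
pics
0.0 [0.27613088 0.61540703 0.22562208] [ 1.79906827e+02 -7.41744035e-03 -2.41707890e+01] 0.08763470391582194 -0.0188
scene spacer_mid [([208.0, 281.0], 0.43, [0.441, -0.038, 0.016]), ([287.0, 180.0], 0.23, [0.309, -0.408, 0.016])]
scene wheel_mid []
scene shoulder [([266.0, 281.0], 0.82, [0.563, -0.241, 0.088])]
scene spindle_tip [([263.0, 279.0], 0.76, [0.566, -0.246, 0.125])]
scene vise [([232.0, 339.0], 0.89, [0.65, -0.024, 0.0])]
scene oil_bottle [([184.0, 315.0], 0.67, [0.496, 0.108, 0.0])]
scene screw_tray [([301.0, 344.0], 0.95, [0.758, -0.223, 0.0])]
scene spanner [([170.0, 403.0], 0.83, [0.749, 0.303, 0.0])]
scene switch_base [([205.0, 388.0], 0.88, [0.755, 0.142, 0.0])]
scene grease_jar [([113.0, 317.0], 0.7, [0.346, 0.417, 0.0])]
scene screwdriver [([285.0, 181.0], 0.65, [0.302, -0.399, 0.0]), ([231.0, 340.0], 0.42, [0.652, -0.022, 0.0])]
side spacer_mid [([237.0, 317.0], 0.49, [0.443, -0.054, 0.016])]
side wheel_mid [([188.0, 284.0], 0.87, [0.507, 0.233, 0.035])]
side shoulder [([238.0, 383.0], 0.83, [0.549, -0.251, 0.088])]
side spindle_tip [([226.0, 386.0], 0.9, [0.562, -0.245, 0.125])]
side vise [([210.0, 354.0], 0.82, [0.657, 0.002, 0.0])]
side oil_bottle [([212.0, 307.0], 0.83, [0.514, 0.099, 0.0])]
side screw_tray [([227.0, 420.0], 0.85, [0.777, -0.215, 0.0])]
side spanner [([170.0, 321.0], 0.61, [0.737, 0.297, 0.0]), ([187.0, 224.0], 0.28, [0.353, 0.425, 0.0])]
side switch_base [([186.0, 350.0], 0.58, [0.753, 0.134, 0.0])]
side grease_jar [([186.0, 224.0], 0.69, [0.356, 0.428, 0.0])]
side screwdriver [([320.0, 356.0], 0.69, [0.313, -0.394, 0.0])]
```

Run:
```python
import cv2,numpy as np
a=cv2.imread("pics/scene0.png")[60:360,130:470];b=cv2.imread("pics/side0.png")[120:350,170:480]
a=cv2.resize(a,None,fx=1.17,fy=1.17);b=cv2.resize(b,(397,351*230*397//(310*351)))
h=max(a.shape[0],b.shape[0]);o=np.zeros((h,a.shape[1]+b.shape[1],3),np.uint8);o[:a.shape[0],:a.shape[1]]=a;o[:b.shape[0],a.shape[1]:]=b
cv2.imwrite("pics/m0.png",o);print(o.shape)
```

```text
(351, 795, 3)
```

View pics/m0.png

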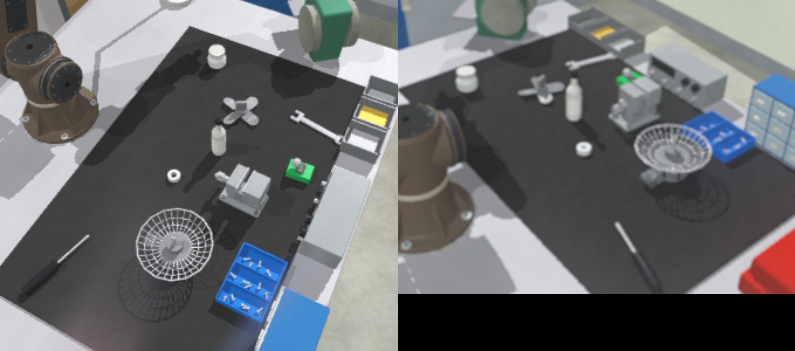

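```bash
cat >> h.py <<'E'
from scipy.spatial.transform import Rotation as Ro
def plan(pos,yaw):
    s=r.get_state();R0=Ro.from_euler("xyz",s["eef_rot"],degrees=True)
    best=None
    for y in (yaw,):
        Rt=Ro.from_euler("xyz",[180,0,y],degrees=True)
        rv=(R0.inv()*Rt).as_rotvec()
    print("t",s["time_s"],"tcp",np.round(s["tcp_pos"],4),np.round(s["eef_rot"],2),"j6",np.round(s["joints"],1),"w",s["gripper_width"])
    print("shift cm",np.round(R0.inv().apply(np.array(pos)-s["tcp_pos"])*100,2),"turn",np.round(rv,3))
E
python3 -c "
from h import *
plan([.45,.2,.30],-24.17)"
```

```text
t 1.2 tcp [0.2763 0.6158 0.2266] [-180.      0.    -24.17] j6 [ 82.3  20.5   0.7   0.  -70.1 -16.5] w 0.08745821926487507
shift cm [32.87 30.83 -7.34] turn [-0.  0.  0.]
```

Emit:
move_arm(
  targets=[
    [[32.9,30.8,-7.3],[0,0,0]],
    [[32.9,30.8,-7.3],[0,0,0]],
    [[32.9,30.8,-7.3],[0,0,0]],
    [[32.9,30.8,-7.3],[0,0,0]],
    [[32.9,30.8,-7.3],[0,0,0]],
  ],
)

```text
time_s: 1.82
tcp_pos: [0.3959, 0.3294, 0.2772]
eef_rot: [-180.0, -0.0, -24.1]
contact_force: [1.6, 0.4, -0.1]
gripper_width: 0.0875
gripper_force: 0.0
```

```bash
python3 -c "
from h import *
plan([.45,.2,.30],-24.17)"
```

```text
t 1.825 tcp [0.3959 0.3294 0.2772] [-1.7995e+02 -1.0000e-02 -2.4140e+01] j6 [ 61.6   3.5 -14.6   0.  -71.9   4.2] w 0.0874986499197714
shift cm [10.23  9.6  -2.29] turn [-0.001 -0.     0.001]
```

Emit:
move_arm(
  targets=[
    [[10.2,9.6,-2.3],[0,0,0]],
    [[10.2,9.6,-2.3],[0,0,0]],
    [[10.2,9.6,-2.3],[0,0,0]],
    [[10.2,9.6,-2.3],[0,0,0]],
  ],
)

```text
time_s: 2.33
tcp_pos: [0.4496, 0.2011, 0.2999]
eef_rot: [-179.9, -0.0, -24.3]
contact_force: [0.2, -0.1, -0.1]
gripper_width: 0.0877
gripper_force: 0.0
```

Run:
```python
from h import *
plan([.442,-.046,.25],-24)
c=viewer.capture("wrist");cv2.imwrite("pics/w1.png",c["image"])
T=np.array(c["camera_from_world"]);print("cam",-T[:3,:3].T@T[:3,3], T[:3,:3].T@[0,0,-1])
for k,z in dict(wheel_mid=.035,spacer_mid=.016,oil_bottle=0).items():
    print(k,[(q["location"],round(q["score"],2),np.round(atz(c,q["location"],z),4)) for q in pinpoint(k,"wrist")])
```

```text
t 2.325 tcp [0.4496 0.2011 0.2999] [-1.7995e+02 -1.0000e-02 -2.4300e+01] j6 [ 47.    0.6 -14.7  -0.  -74.6  18.7] w 0.08772936657594128
shift cm [ 9.47 22.84  4.97] turn [-0.001 -0.    -0.005]
cam [0.51844548 0.17128742 0.45938211] [-0.25210737  0.11363384 -0.96100428]
wheel_mid [([143.5, 270.1], 0.83, array([0.5031, 0.2463, 0.035 ]))]
spacer_mid [([94.5, 489.6], 0.83, array([ 0.4389, -0.0486,  0.016 ]))]
oil_bottle [([88.0, 372.5], 0.93, array([0.5115, 0.0883, 0.    ]))]
```

View pics/w1.png

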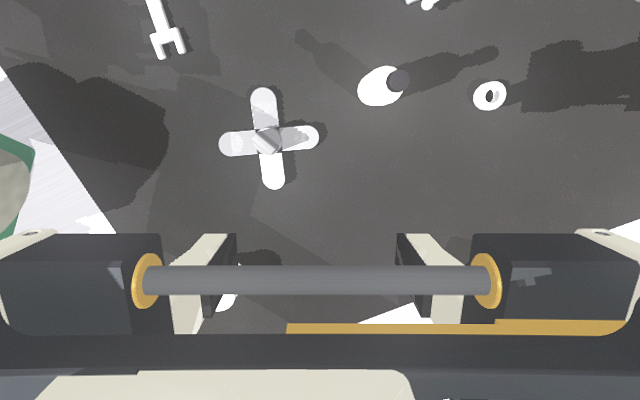

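Run:
```python
from h import *
plan([.439,-.049,.22],-24)
```

```text
t 2.525 tcp [0.4489 0.2029 0.2991] [ 1.7997e+02  2.0000e-02 -2.4100e+01] j6 [ 47.2   0.7 -14.7  -0.  -74.6  18.7] w 0.08759417781153758
shift cm [ 9.38 23.39  7.92] turn [ 0.001  0.    -0.002]
```

Emit:
move_arm(
  targets=[
    [[9.4,23.4,7.0],[0,0,0]],
    [[9.4,23.4,7.9],[0,0,0]],
    [[9.4,23.4,7.9],[0,0,0]],
    [[9.4,23.4,7.9],[0,0,0]],
    [[9.4,23.4,7.9],[0,0,0]],
  ],
  jaw=5.5,
)

```text
time_s: 3.15
tcp_pos: [0.438, -0.0518, 0.2191]
eef_rot: [179.9, 0.1, -24.3]
contact_force: [-0.6, 0.5, 0.5]
gripper_width: 0.0553
gripper_force: 0.0
```

Run:
```python
from h import *
c=viewer.capture("wrist");cv2.imwrite("pics/w2.png",c["image"])
P=[(q["location"],round(q["score"],2),np.round(atz(c,q["location"],.016),4)) for q in pinpoint("spacer_mid","wrist")]
print(P)
for k in outline_of("spacer_mid","wrist")[:2]:
    m=k["mask"];print(k["box"],k["score"],m.sum(),np.argwhere(m).mean(0))
    # fit: circle centre at top face & silhouette centroid vs. model silhouette
    a=np.arange(0,6.28,.1);rr=.018
    def cen(xy):
        pts=np.concatenate([np.c_[xy[0]+rr*np.cos(a),xy[1]+rr*np.sin(a),np.full(len(a),z)] for z in(.008,.024)])
        h=cv2.convexHull(proj(c,pts).astype(np.float32));im=np.zeros(m.shape,np.uint8);cv2.fillConvexPoly(im,np.round(h).astype(int),1)
        return np.argwhere(im).mean(0)
    hull=cv2.convexHull(np.argwhere(m)[:,::-1].astype(np.int32));im=np.zeros(m.shape,np.uint8);cv2.fillConvexPoly(im,hull,1);t=np.argwhere(im).mean(0)
    xy=P[0][2][:2].copy()
    for i in range(3): xy+= (atz(c,t,.016)-atz(c,cen(xy),.016))[:2]
    print("fit",xy)
plan([xy[0],xy[1],.06],-24)
```

```text
[([175.8, 311.7], 0.97, array([ 0.4387, -0.0459,  0.016 ]))]
[297.8, 162.0, 328.8, 195.0] 0.57 642 [176.29127726 313.11682243]
fit [ 0.43774444 -0.04730997]
t 3.3 tcp [ 0.4395 -0.0497  0.2204] [ 1.7998e+02  1.0000e-02 -2.4190e+01] j6 [ 19.3  -1.8 -27.6   0.  -64.2  46.6] w 0.055152671123368566
shift cm [-0.25 -0.15 16.04] turn [ 0.     0.    -0.003]
```

Emit:
move_arm(
  targets=[
    [[-0.2,-0.2,6],[0,0,0]],
    [[-0.2,-0.2,12],[0,0,0]],
    [[-0.2,-0.2,17],[0,0,0]],
    [[-0.2,-0.2,20.6],[0,0,0]],
    [[-0.2,-0.2,20.6],[0,0,0]],
  ],
)

```text
time_s: 3.92
tcp_pos: [0.4371, -0.0464, 0.0129]
eef_rot: [179.8, 0.2, -24.0]
contact_force: [-0.3, -0.1, 0.6]
gripper_width: 0.055
gripper_force: 0.0
```

Run:
```python
from h import *
s=r.get_state();print(s["tcp_pos"],s["contact_force"],s["gripper_width"])
c=viewer.capture("wrist");cv2.imwrite("pics/w3.png",c["image"])
print([(q["location"],round(q["score"],2),np.round(atz(c,q["location"],.016),4)) for q in pinpoint("spacer_mid","wrist")])
```

```text
[ 0.43710833 -0.04641308  0.01285116] [-0.25087601 -0.07734099  0.59940294] 0.055024407351651476
[([252.0, 318.4], 0.83, array([ 0.4364, -0.0464,  0.016 ]))]
```

View pics/w3.png

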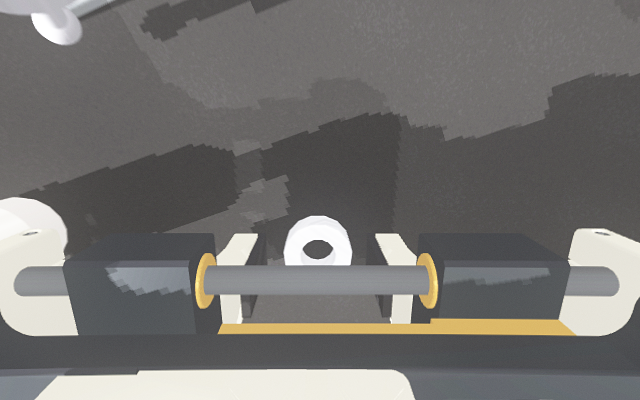

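Run:
```python
from h import *
c=viewer.capture("wrist");s=r.get_state()
print(proj(c,s["tcp_pos"]),proj(c,[.438,-.047,.016]), proj(c,s["tcp_pos"]+np.array([0,0,.019])))
m=outline_of("spacer_mid","wrist");print([(q["box"],q["score"]) for q in m])
```

```text
[[317.69999158 248.23574354]] [[320.24079362 250.36934544]] [[317.92428211 264.6317026 ]]
[([286.8, 218.1, 353.1, 268.6], 0.86)]
```

Emit:
move_arm(
  targets=[
    [[0,0,0.1],[0,0,0]],
    [[0,0,0.1],[0,0,0]],
    [[0,0,0.1],[0,0,0]],
    [[0,0,0.1],[0,0,0]],
    [[0,0,0.1],[0,0,0]],
  ],
  jaw=2,
  squeeze=15,
)

```text
time_s: 4.75
tcp_pos: [0.4386, -0.0474, 0.0141]
eef_rot: [-180.0, -0.0, -24.2]
contact_force: [-1.4, 1.8, 8.0]
gripper_width: 0.0351
gripper_force: 15.0
```

Emit:
move_arm(
  targets=[
    [[0,0,-2],[0,0,0]],
    [[0,0,-8],[0,0,0]],
    [[0,0,-14],[0,0,0]],
    [[0,0,-20],[0,0,0]],
    [[0,0,-23],[0,0,0]],
  ],
)

```text
time_s: 5.38
tcp_pos: [0.439, -0.0474, 0.2472]
eef_rot: [-179.8, -0.2, -24.2]
contact_force: [0.1, -0.5, -1.4]
gripper_width: 0.0353
gripper_force: 15.0
```

Run:
```python
from h import *
plan([.562,-.245,.245],-24)
s=r.get_state();print(s["contact_force"],s["gripper_force"])
```

```text
t 5.375 tcp [ 0.439  -0.0474  0.2472] [-179.82   -0.23  -24.17] j6 [ 19.6  -3.2 -25.3   0.  -67.6  46.2] w 0.035341235331608774
shift cm [19.31 12.99  0.25] turn [-0.003 -0.004 -0.003]
[ 0.06386531 -0.53489627 -1.37013194] 14.999901582486928
```

Emit:
move_arm(
  targets=[
    [[16.3,13,0],[0,0,0]],
    [[16.3,13,0],[0,0,0]],
    [[16.3,13,0],[0,0,0]],
    [[16.3,13,0],[0,0,0]],
    [[16.3,13,0],[0,0,0]],
  ],
)

```text
time_s: 6.0
tcp_pos: [0.5335, -0.2339, 0.2424]
eef_rot: [180.0, 0.1, -24.3]
contact_force: [0.2, 0.9, -0.6]
gripper_width: 0.0353
gripper_force: 15.0
```

Run:
```python
from h import *
c=viewer.capture("wrist");cv2.imwrite("pics/w4.png",c["image"])
for k,z in dict(shoulder=.088,spindle_tip=.125,spacer_mid=.24).items():
    print(k,[(q["location"],round(q["score"],2),np.round(atz(c,q["location"],z),4)) for q in pinpoint(k,"wrist")])
s=r.get_state();print(s["tcp_pos"],s["contact_force"],proj(c,[s["tcp_pos"]]))
```

```text
shoulder [([157.3, 316.0], 0.75, array([ 0.5591, -0.2445,  0.088 ]))]
spindle_tip [([164.8, 317.3], 0.76, array([ 0.5576, -0.245 ,  0.125 ]))]
spacer_mid [([252.7, 317.0], 0.87, array([ 0.5302, -0.2319,  0.24  ])), ([157.4, 126.1], 0.55, array([ 0.6205, -0.1641,  0.24  ]))]
[ 0.53330754 -0.23181871  0.24388653] [-0.17415211  1.05465695 -0.63125903] [[314.68539802 251.24816654]]
```

View pics/w4.png

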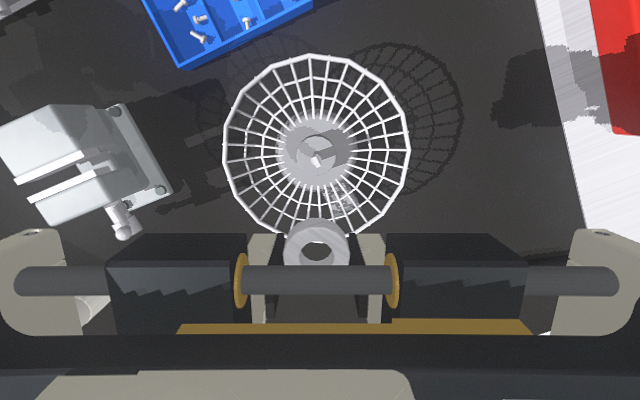

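Run:
```python
from h import *
c=viewer.capture("wrist");im=c["image"]
a=np.arange(0,6.29,.02)
for x,y in((.558,-.245),(.562,-.245)):
    p=proj(c,np.c_[x+.094*np.cos(a),y+.094*np.sin(a),0*a+.093]);print(x,y,p.min(0),p.max(0))
p=proj(c,[[.5585,-.2448,.125],[.5585,-.2448,.088]]);print(p)
cr=cv2.resize(im[40:245,215:425],None,fx=2.8,fy=2.8,interpolation=cv2.INTER_CUBIC)
q=proj(c,np.c_[.5585+.094*np.cos(a),-.2448+.094*np.sin(a),0*a+.093])
for u,v in q:cv2.circle(cr,(int((u-215)*2.8),int((v-40)*2.8)),1,(0,0,255),-1)
for (u,v),col in zip(p,((0,255,0),(255,0,0))):cv2.circle(cr,(int((u-215)*2.8),int((v-40)*2.8)),2,col,-1)
cv2.imwrite("pics/w5.png",cr)
```

```text
0.558 -0.245 [224.65187293  55.30708255] [413.40510112 244.35890729]
0.562 -0.245 [222.68578082  50.90564623] [412.07654992 241.25042951]
[[318.92191668 162.94314648]
 [318.57811357 156.87854207]]
```

View pics/w5.png

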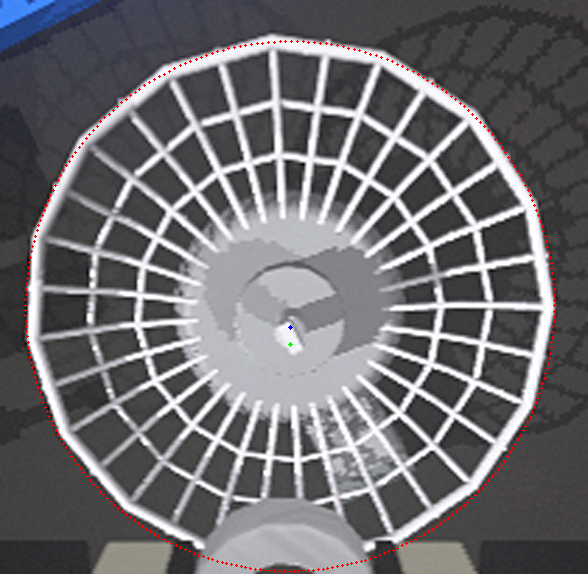

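```bash
cat >> h.py <<'E'
def avg(n=6):
    P=[];
    for i in range(n):
        s=r.get_state();P.append(np.r_[s["tcp_pos"],s["contact_force"],np.mod(s["eef_rot"],360)]);viewer.capture("wrist") if i<n-1 else 0
    return np.mean(P,0),np.std(P,0)
E
python3 - <<'E'
from h import *
m,s=avg();print(np.round(m,4),np.round(s,4))
y=np.radians(m[8]);t=np.array([.5605,-.2455])-m[:2]
print("shift",t@[np.cos(y),np.sin(y)]*100,t@[np.sin(y),-np.cos(y)]*100)
E
```

```text
[ 5.336000e-01 -2.319000e-01  2.440000e-01  1.384000e-01 -2.180000e-02
 -7.210000e-02  1.800189e+02  3.599586e+02  3.358989e+02] [1.000e-04 2.000e-04 1.000e-04 5.094e-01 3.341e-01 5.865e-01 3.400e-03
 4.800e-03 1.120e-02]
shift 3.0079079506156554 0.13982553611383486
```

Emit:
move_arm(
  targets=[
    [[3.0,0.14,2],[0,0,0]],
    [[3.0,0.14,6],[0,0,0]],
    [[3.0,0.14,8.6],[0,0,0]],
    [[3.0,0.14,8.6],[0,0,0]],
  ],
)

```text
time_s: 7.0
tcp_pos: [0.5591, -0.2459, 0.1555]
eef_rot: [179.9, 0.2, -24.2]
contact_force: [0.7, -0.4, 1.0]
gripper_width: 0.0351
gripper_force: 15.0
```

Run:
```python
from h import *
m,s=avg(3);print(np.round(m,4))
c=viewer.capture("wrist");im=c["image"]
for k,z in dict(shoulder=.088,spindle_tip=.125,spacer_mid=m[2]+.003).items():
    print(k,[(q["location"],round(q["score"],2),np.round(atz(c,q["location"],z),4)) for q in pinpoint(k,"wrist")])
cr=cv2.resize(im[100:310,220:420],None,fx=2.8,fy=2.8,interpolation=cv2.INTER_CUBIC)
d=viewer.capture("side");e=viewer.capture("scene")
for n,cc in(("side",d),("scene",e)):
    for k,z in dict(shoulder=.088,spindle_tip=.125,spacer_mid=m[2]+.003).items():
        print(n,k,[(q["location"],round(q["score"],2),np.round(atz(cc,q["location"],z),4)) for q in pinpoint(k,n)])
cv2.imwrite("pics/w6.png",cr)
```

```text
[ 5.602000e-01 -2.462000e-01  1.572000e-01  4.065000e-01  3.200000e-03
  7.345000e-01  1.799608e+02  1.200839e+02  3.358513e+02]
shoulder [([210.1, 313.1], 0.74, array([ 0.5619, -0.2432,  0.088 ]))]
spindle_tip [([228.9, 315.4], 0.55, array([ 0.5602, -0.2445,  0.125 ]))]
spacer_mid [([253.9, 316.0], 0.64, array([ 0.5592, -0.2444,  0.1602]))]
side shoulder []
side spindle_tip [([224.9, 381.9], 0.85, array([ 0.5561, -0.2326,  0.125 ]))]
side spacer_mid [([217.7, 388.7], 0.45, array([ 0.5638, -0.2498,  0.1602]))]
scene shoulder [([267.4, 281.3], 0.96, array([ 0.5666, -0.2432,  0.088 ]))]
scene spindle_tip [([262.5, 276.6], 0.76, array([ 0.558 , -0.2482,  0.125 ])), ([232.2, 336.9], 0.62, array([ 0.6668, -0.0894,  0.125 ]))]
scene spacer_mid [([285.7, 179.3], 0.65, array([ 0.3767, -0.4269,  0.1602])), ([255.7, 277.6], 0.62, array([ 0.561 , -0.2415,  0.1602]))]
```

View pics/w6.png

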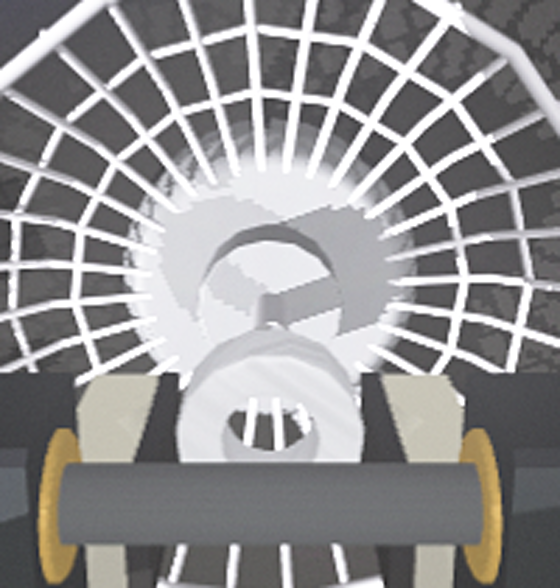

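Run:
```python
from h import *
c=viewer.capture("wrist");m=np.array(r.get_state()["tcp_pos"]);print(m)
print("tcp px",proj(c,[m,m+[0,0,.011],m-[0,0,.005]]))
print("shoulder",atz(c,(210.7,317),.088))
a=np.arange(0,6.29,.02)
for x,y in((m[0],m[1]),):
    for rr,z in((.018,m[2]+.011),(.009,m[2]+.011),(.020,.088)):
        p=proj(c,np.c_[x+rr*np.cos(a),y+rr*np.sin(a),0*a+z]);print(rr,((p.min(0)-[220,100])*2.8).round(),((p.max(0)-[220,100])*2.8).round())
```

```text
[ 0.56049359 -0.24628521  0.15755951]
tcp px [[317.90415149 248.46275012]
 [318.04261059 257.49085873]
 [317.84666102 244.71340019]]
shoulder [ 0.559896   -0.24575374  0.088     ]
0.018 [179. 351.] [370. 526.]
0.009 [227. 397.] [322. 484.]
0.02 [200. 237.] [345. 374.]
```

Emit:
move_arm(
  targets=[
    [[0,0,2.5],[0,0,0]],
    [[0,0,4.5],[0,0,0]],
    [[0,0,5.9],[0,0,0]],
    [[0,0,6.2],[0,0,0]],
    [[0,0,6.2],[0,0,0]],
  ],
)

```text
time_s: 8.38
tcp_pos: [0.5608, -0.2464, 0.0958]
eef_rot: [180.0, -0.0, -24.2]
contact_force: [-0.1, 0.4, -0.6]
gripper_width: 0.035
gripper_force: 15.0
```

Emit:
move_arm(
  targets=[
    [[0,0,0.1],[0,0,0]],
    [[0,0,0.2],[0,0,0]],
    [[0,0,0.2],[0,0,0]],
  ],
)

```text
time_s: 8.75
tcp_pos: [0.5609, -0.2464, 0.0942]
eef_rot: [-180.0, -0.1, -24.2]
contact_force: [-1.5, 1.1, 3.9]
gripper_width: 0.0354
gripper_force: 15.0
```

Emit:
move_arm(
  targets=[
    [[0,0,0.05],[0,0,0]],
    [[0,0,0.05],[0,0,0]],
  ],
)

```text
time_s: 9.0
tcp_pos: [0.5609, -0.2464, 0.0941]
eef_rot: [-180.0, -0.1, -24.1]
contact_force: [-1.4, 2.4, 6.2]
gripper_width: 0.0352
gripper_force: 15.0
```

Emit:
move_arm(
  targets=[
    [[0,0,0],[0,0,0]],
    [[0,0,0],[0,0,0]],
    [[0,0,0],[0,0,0]],
    [[0,0,0],[0,0,0]],
  ],
  jaw=5.2,
)

```text
time_s: 9.5
tcp_pos: [0.5604, -0.2463, 0.0928]
eef_rot: [180.0, 0.0, -24.2]
contact_force: [-0.2, 0.5, 0.0]
gripper_width: 0.0521
gripper_force: 0.0
```

Emit:
move_arm(
  targets=[
    [[0,0,-2],[0,0,0]],
    [[0,0,-7],[0,0,0]],
    [[-3,0,-13],[0,0,0]],
    [[-3,0,-13],[0,0,0]],
  ],
)

```text
time_s: 10.0
tcp_pos: [0.5343, -0.2343, 0.2282]
eef_rot: [-179.9, -0.5, -24.1]
contact_force: [0.4, -0.1, -0.5]
gripper_width: 0.0521
gripper_force: 0.0
```

Run:
```python
from h import *
m,s=avg(3);print(np.round(m,4))
c=viewer.capture("wrist");im=c["image"]
for k,z in dict(shoulder=.088,spindle_tip=.125,spacer_mid=.096).items():
    print(k,[(q["location"],round(q["score"],2),np.round(atz(c,q["location"],z),4)) for q in pinpoint(k,"wrist")])
p=proj(c,[[.5605,-.246,.125]])[0].astype(int)
print(p);x0,y0=p[0]-45,p[1]-45
cr=cv2.resize(im[y0:y0+90,x0:x0+90],None,fx=6.5,fy=6.5,interpolation=cv2.INTER_CUBIC);print(x0,y0)
cv2.imwrite("pics/w7.png",cr)
```

```text
[ 5.338000e-01 -2.340000e-01  2.263000e-01 -1.660000e-02  6.730000e-02
 -1.755000e-01  1.800846e+02  3.597036e+02  3.358519e+02]
shoulder [([162.2, 316.7], 0.59, array([ 0.5575, -0.2442,  0.088 ]))]
spindle_tip [([166.5, 316.2], 0.66, array([ 0.5599, -0.2448,  0.125 ])), ([157.8, 317.9], 0.32, array([ 0.566 , -0.2491,  0.125 ]))]
spacer_mid [([159.9, 317.3], 0.81, array([ 0.5605, -0.2461,  0.096 ]))]
[317 165]
272 120
```

View pics/w7.png

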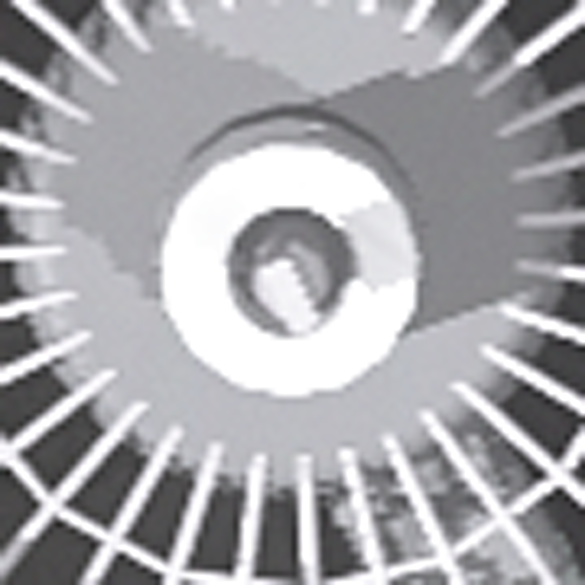

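Emit:
move_arm(
  targets=[
    [[-4.6,0,3],[0,0,0]],
    [[-4.6,0,7.6],[0,0,0]],
    [[-4.6,0,7.6],[0,0,0]],
    [[-4.6,0,7.6],[0,0,0]],
  ],
)

```text
time_s: 10.8
tcp_pos: [0.4922, -0.2156, 0.1478]
eef_rot: [180.0, -0.0, -24.1]
contact_force: [0.5, -0.1, 0.7]
gripper_width: 0.0518
gripper_force: 0.0
```

Run:
```python
from h import *
m,s=avg(3);print(np.round(m,4))
c=viewer.capture("wrist");im=c["image"]
for k,z in dict(shoulder=.088,spindle_tip=.125,spacer_mid=.096).items():
    print(k,[(q["location"],round(q["score"],2),np.round(atz(c,q["location"],z),4)) for q in pinpoint(k,"wrist")])
# rectified top view at z=.125, 40 mm square, x right, y up, 0.1mm/px
n=400;g=(np.arange(n)-n/2)*1e-4
X,Y=np.meshgrid(.5605+g,-.246-g)
uv=proj(c,np.c_[X.ravel(),Y.ravel(),0*X.ravel()+.125]).reshape(n,n,2).astype(np.float32)
cr=cv2.remap(im,uv[...,0],uv[...,1],cv2.INTER_CUBIC)
cv2.imwrite("pics/w8.png",cr)
```

```text
[ 4.925000e-01 -2.156000e-01  1.482000e-01 -2.539000e-01  1.933000e-01
  6.968000e-01  1.799866e+02  3.599323e+02  3.358489e+02]
shoulder [([106.7, 315.9], 0.61, array([ 0.563 , -0.2458,  0.088 ]))]
spindle_tip [([111.6, 315.2], 0.75, array([ 0.5604, -0.2443,  0.125 ]))]
spacer_mid [([109.9, 317.2], 0.82, array([ 0.5607, -0.2458,  0.096 ])), ([112.2, 317.8], 0.64, array([ 0.5592, -0.2455,  0.096 ]))]
```

View pics/w8.png

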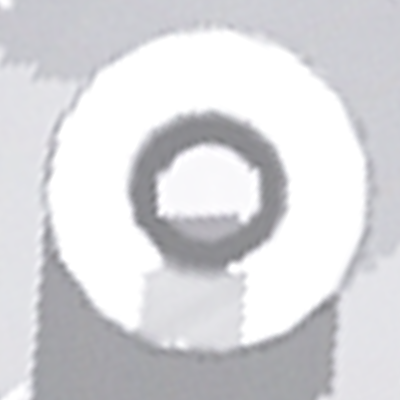

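Run:
```python
from h import *
c=viewer.capture("wrist");im=c["image"]
n=600;g=(np.arange(n)-n/2)*2.5e-5
out=[]
X,Y=np.meshgrid(.5608+g,-.2455-g)
uv=proj(c,np.c_[X.ravel(),Y.ravel(),0*X.ravel()+.125]).reshape(n,n,2).astype(np.float32)
cr=cv2.cvtColor(cv2.remap(im,uv[...,0],uv[...,1],cv2.INTER_CUBIC),cv2.COLOR_BGR2GRAY)
cr=np.clip((cr.astype(float)-150)*255/105,0,255)
cr=(255*(cr/255)**2.5).astype(np.uint8)
cv2.imwrite("pics/w9.png",cr)
# edge fit: dark boundary per column
e=[]
for x in np.linspace(.558,.5632,14):
    ys=np.linspace(-.2445,-.2505,121);uv=proj(c,np.c_[0*ys+x,ys,0*ys+.125]).astype(np.float32)
    v=cv2.remap(cv2.cvtColor(im,cv2.COLOR_BGR2GRAY),uv[None,:,0],uv[None,:,1],cv2.INTER_LINEAR)[0].astype(float)
    i=np.argmin(np.gradient(cv2.GaussianBlur(v[None],(0,0),4)[0])[:60]);e.append((x,ys[i]))
e=np.array(e);print(np.round(e,4).tolist(),np.degrees(np.arctan(np.polyfit(e[:,0],e[:,1],1)[0])))
```

```text
[[0.558, -0.2474], [0.5584, -0.2474], [0.5588, -0.2474], [0.5592, -0.2474], [0.5596, -0.2474], [0.56, -0.2474], [0.5604, -0.2474], [0.5608, -0.2474], [0.5612, -0.2474], [0.5616, -0.2474], [0.562, -0.2474], [0.5624, -0.2474], [0.5628, -0.2474], [0.5632, -0.2474]] 0.34628895634590956
```

View pics/w9.png

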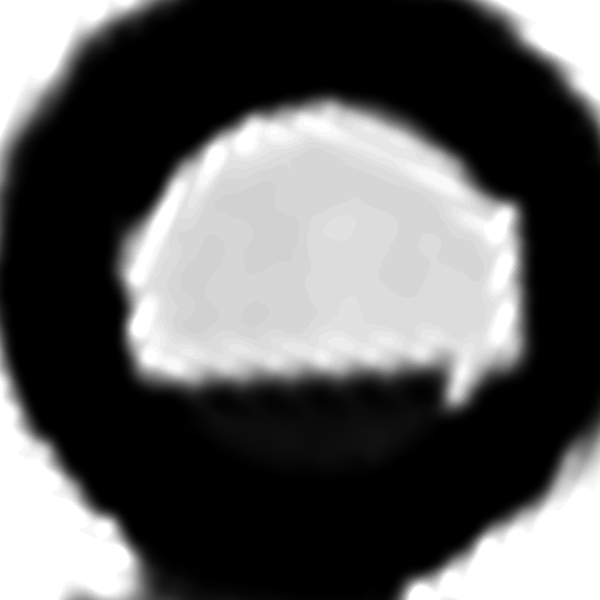

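Emit:
move_arm(
  targets=[
    [[-1,0,-6],[0,0,0]],
    [[-22.9,-36.8,-10.2],[0,0,-0.823]],
    [[-22.9,-36.8,-10.2],[0,0,-0.823]],
    [[-22.9,-36.8,-10.2],[0,0,-0.823]],
    [[-22.9,-36.8,-10.2],[0,0,-0.823]],
  ],
  jaw=5,
)

```text
time_s: 11.78
tcp_pos: [0.4531, 0.0379, 0.2323]
eef_rot: [-180.0, -0.1, 19.1]
contact_force: [0.9, 0.2, 0.1]
gripper_width: 0.0501
gripper_force: 0.0
```

Run:
```python
from h import *
plan([.434,.214,.25],23)
```

```text
t 11.775 tcp [0.4531 0.0379 0.2323] [-1.7999e+02 -9.0000e-02  1.9140e+01] j6 [ 29.7  -1.1 -25.3   0.  -65.7  79.4] w 0.050072301600916726
shift cm [  3.98 -17.27  -1.76] turn [-0.    -0.002 -0.067]
```

Emit:
move_arm(
  targets=[
    [[4,-17.3,-1.8],[0,0,-0.067]],
    [[4,-17.3,-1.8],[0,0,-0.067]],
    [[4,-17.3,-1.8],[0,0,-0.067]],
    [[4,-17.3,-1.8],[0,0,-0.067]],
    [[4,-17.3,-1.8],[0,0,-0.067]],
  ],
)

```text
time_s: 12.4
tcp_pos: [0.4353, 0.2127, 0.2494]
eef_rot: [180.0, 0.0, 22.7]
contact_force: [-0.1, -0.2, 0.6]
gripper_width: 0.0496
gripper_force: 0.0
```

Run:
```python
from h import *
m,s=avg(3);print(np.round(m,4))
c=viewer.capture("wrist");im=c["image"]
P=[(q["location"],round(q["score"],2),np.round(atz(c,q["location"],.035),4)) for q in pinpoint("wheel_mid","wrist")]
print(P)
# top view at wing-top height
n=600;g=(np.arange(n)-n/2)*2.5e-4
x0,y0=P[0][2][:2]
X,Y=np.meshgrid(x0+g,y0-g)
uv=proj(c,np.c_[X.ravel(),Y.ravel(),0*X.ravel()+.062]).reshape(n,n,2).astype(np.float32)
cv2.imwrite("pics/w10.png",cv2.remap(im,uv[...,0],uv[...,1],cv2.INTER_CUBIC))
```

```text
[ 4.354000e-01  2.122000e-01  2.494000e-01 -3.057000e-01  7.610000e-02
  9.380000e-02  1.799949e+02  1.490000e-02  2.263870e+01]
[([102.1, 310.2], 0.71, array([0.5095, 0.2503, 0.035 ]))]
```

View pics/w10.png

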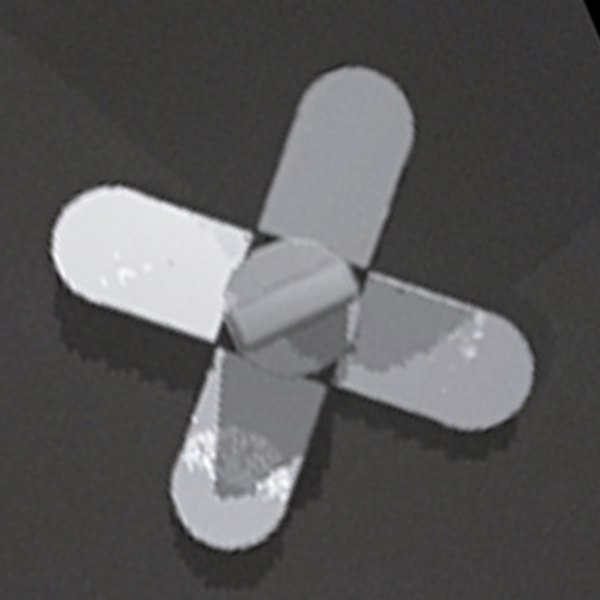

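Emit:
move_arm(
  targets=[
    [[8.1,-0.6,5],[0,0,-0.05]],
    [[8.1,-0.6,10],[0,0,-0.05]],
    [[8.1,-0.6,14],[0,0,-0.05]],
    [[8.1,-0.6,14],[0,0,-0.05]],
  ],
)

```text
time_s: 13.1
tcp_pos: [0.5063, 0.2466, 0.1058]
eef_rot: [179.9, 0.5, 25.4]
contact_force: [-0.2, -0.3, 0.2]
gripper_width: 0.0497
gripper_force: 0.0
```

Run:
```python
from h import *
m,s=avg(3);print(np.round(m,4))
c=viewer.capture("wrist")
for q in pinpoint("wheel_mid","wrist"):print(q["location"],q["score"],atz(c,q["location"],.035))
im=c["image"];T=m[:3];x=np.radians(m[8]);tx=np.array([np.cos(x),np.sin(x),0]);ctr=np.array([.508,.2493,0])
ty=np.array([np.sin(x),-np.cos(x),0])
Q=[ctr+a*.017*tx+b*.006*ty+[0,0,.062] for a,b in((1,1),(1,-1),(-1,-1),(-1,1))]
cv2.polylines(im,[np.round(proj(c,Q)).astype(int)],True,(0,0,255),1)
cv2.imwrite("pics/w11.png",cv2.resize(im[120:330,170:470],None,fx=2.2,fy=2.2))
```

```text
[5.076000e-01 2.479000e-01 1.085000e-01 4.360000e-02 1.210000e-02
 4.414000e-01 1.799133e+02 1.202028e+02 2.544100e+01]
[209.6, 317.1] 0.8 [0.5079036  0.24805852 0.035     ]
```

View pics/w11.png

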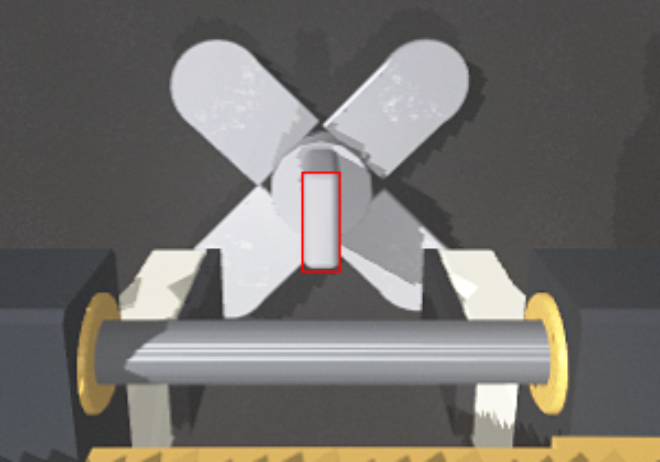

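Emit:
move_arm(
  targets=[
    [[0,0,4],[0,0,0]],
    [[0,0,6.5],[0,0,0]],
    [[0,0,7.1],[0,0,0]],
    [[0,0,7.1],[0,0,0]],
  ],
)

```text
time_s: 13.8
tcp_pos: [0.5088, 0.2501, 0.0401]
eef_rot: [-180.0, -0.1, 25.5]
contact_force: [0.8, -0.1, -0.1]
gripper_width: 0.0502
gripper_force: 0.0
```

Emit:
move_arm(
  targets=[
    [[0,0,0],[0,0,0]],
    [[0,0,0],[0,0,0]],
    [[0,0,0],[0,0,0]],
    [[0,0,0],[0,0,0]],
    [[0,0,0],[0,0,0]],
  ],
  jaw=0.4,
  squeeze=25,
)

```text
time_s: 14.42
tcp_pos: [0.508, 0.2494, 0.0384]
eef_rot: [180.0, 0.0, 25.5]
contact_force: [0.2, 0.3, 0.7]
gripper_width: 0.0114
gripper_force: 25.0
```

Emit:
move_arm(
  targets=[
    [[0,0,0],[0,0,0]],
    [[0,0,0],[0,0,0]],
    [[0,0,0],[0,0,0]],
  ],
)

```text
time_s: 14.8
tcp_pos: [0.508, 0.2494, 0.0384]
eef_rot: [180.0, 0.0, 25.5]
contact_force: [0.9, 0.2, 0.9]
gripper_width: 0.0118
gripper_force: 25.0
```

Emit:
move_arm(
  targets=[
    [[0,0,-3],[0,0,0]],
    [[0,0,-8],[0,0,0]],
    [[0,0,-14],[0,0,0]],
    [[0,0,-20],[0,0,0]],
    [[0,0,-23],[0,0,0]],
  ],
)

```text
time_s: 15.42
tcp_pos: [0.5087, 0.25, 0.2722]
eef_rot: [-179.9, -0.3, 25.5]
contact_force: [-0.2, 1.4, -2.7]
gripper_width: 0.0121
gripper_force: 25.0
```

Run:
```python
from h import *
plan([.561,-.2455,.26],2.7)
s=r.get_state();print(s["contact_force"],s["gripper_force"])
```

```text
t 15.425 tcp [0.5087 0.25   0.2722] [-179.93   -0.25   25.52] j6 [ 46.    8.7  -9.3   0.  -71.7  69.5] w 0.012076534772773179
shift cm [-16.63  46.97   1.09] turn [-0.002 -0.004  0.398]
[-0.24862939  1.41092896 -2.71698446] 24.97700035572052
```

Emit:
move_arm(
  targets=[
    [[-0.8,2,0],[0,0,0.02]],
    [[-2.1,5.9,0],[0,0,0.05]],
    [[-3.5,9.8,0],[0,0,0.083]],
    [[-4.9,13.7,0],[0,0,0.116]],
    [[-6.2,17.6,0],[0,0,0.15]],
  ],
)

```text
time_s: 16.05
tcp_pos: [0.5269, 0.0619, 0.2669]
eef_rot: [-180.0, 0.1, 16.8]
contact_force: [0.2, 0.2, -0.4]
gripper_width: 0.012
gripper_force: 25.0
```

Run:
```python
from h import *
plan([.561,-.2455,.26],2.7)
```

```text
t 16.05 tcp [0.5269 0.0619 0.2669] [-1.7999e+02  1.3000e-01  1.6820e+01] j6 [ 27.9   5.5 -13.7  -0.  -70.9  79. ] w 0.012029251592811237
shift cm [-5.62 30.41  0.7 ] turn [0.    0.002 0.246]
```

Emit:
move_arm(
  targets=[
    [[-0.8,4.4,0],[0,0,0.04]],
    [[-1.7,9,0],[0,0,0.08]],
    [[-2.5,13.5,0],[0,0,0.12]],
    [[-3.3,18,0],[0,0,0.16]],
    [[-4.1,22,0],[0,0,0.2]],
  ],
)

```text
time_s: 16.68
tcp_pos: [0.5515, -0.1605, 0.2667]
eef_rot: [-180.0, 0.1, 5.3]
contact_force: [0.3, 0.2, -1.3]
gripper_width: 0.0118
gripper_force: 25.0
```

Run:
```python
from h import *
plan([.561,-.2455,.25],2.7)
```

```text
t 16.675 tcp [ 0.5515 -0.1605  0.2667] [-1.7996e+02  1.4000e-01  5.3100e+00] j6 [  3.3   9.8  -8.6  -0.  -71.7  92.1] w 0.011839594408328855
shift cm [0.17 8.55 1.67] turn [-0.001  0.003  0.046]
```

Emit:
move_arm(
  targets=[
    [[0.1,4,0.4],[0,0,0.023]],
    [[0.2,7,1.2],[0,0,0.046]],
    [[0.2,8.5,1.7],[0,0,0.046]],
    [[0.2,8.5,1.7],[0,0,0.046]],
    [[0.2,8.5,1.7],[0,0,0.046]],
  ],
)

```text
time_s: 17.3
tcp_pos: [0.5625, -0.2424, 0.2513]
eef_rot: [-180.0, 0.0, 2.8]
contact_force: [0.3, -0.2, -0.1]
gripper_width: 0.012
gripper_force: 25.0
```

Run:
```python
from h import *
m,s=avg(3)
plan([.561,-.2455,.1655],2.7)
for n in("scene","side","wrist"):
    c=viewer.capture(n);s=np.array(r.get_state()["tcp_pos"])
    for k,z in dict(spindle_tip=.125,shoulder=.088,wheel_mid=s[2]-.0034,spacer_mid=.096).items():
        print(n,k,[(np.round(q["location"]).tolist(),round(q["score"],2),np.round(atz(c,q["location"],z),4).tolist()) for q in pinpoint(k,n)[:2]])
```

```text
t 17.4 tcp [ 0.5628 -0.2421  0.2518] [-1.80e+02 -3.00e-02  2.88e+00] j6 [ -5.   13.9  -5.4  -0.  -70.7  97.9] w 0.011795688729427654
shift cm [-0.2   0.33  8.63] turn [-0.    -0.001  0.003]
scene spindle_tip [([266.0, 279.0], 0.64, [0.5679, -0.2538, 0.125])]
scene shoulder [([269.0, 279.0], 0.68, [0.5634, -0.2514, 0.088])]
scene wheel_mid [([240.0, 272.0], 0.65, [0.5558, -0.2419, 0.2485])]
scene spacer_mid [([264.0, 280.0], 0.5, [0.5596, -0.2376, 0.096])]
side spindle_tip [([228.0, 386.0], 0.75, [0.5559, -0.2514, 0.125])]
side shoulder [([215.0, 354.0], 0.33, [0.5547, -0.1041, 0.088])]
side wheel_mid [([198.0, 388.0], 0.72, [0.5399, -0.2593, 0.2483])]
side spacer_mid [([233.0, 387.0], 0.51, [0.5682, -0.2471, 0.096]), ([166.0, 324.0], 0.15, [0.6678, 0.1914, 0.096])]
wrist spindle_tip [([195.0, 319.0], 0.93, [0.5591, -0.2453, 0.125])]
wrist shoulder [([185.0, 320.0], 0.79, [0.5608, -0.2462, 0.088])]
wrist wheel_mid [([248.0, 316.0], 0.89, [0.5621, -0.2422, 0.248])]
wrist spacer_mid [([187.0, 318.0], 0.81, [0.5605, -0.2443, 0.096])]
```

Emit:
move_arm(
  targets=[
    [[-0.25,0.35,2.5],[0,0,0]],
    [[-0.25,0.35,5],[0,0,0]],
    [[-0.25,0.35,6.5],[0,0,0]],
    [[-0.25,0.35,6.5],[0,0,0]],
    [[-0.25,0.35,6.5],[0,0,0]],
  ],
)

```text
time_s: 18.77
tcp_pos: [0.5611, -0.2467, 0.1874]
eef_rot: [180.0, -0.1, 2.8]
contact_force: [-0.0, -0.3, -1.6]
gripper_width: 0.012
gripper_force: 25.0
```

Run:
```python
from h import *
m,s=avg(3)
plan([.5605,-.2457,.1665],2.7)
s=np.array(r.get_state()["tcp_pos"])
a=np.arange(0,6.29,.05);o=[]
for n in("wrist","side"):
    c=viewer.capture(n);im=c["image"]
    for k,z in dict(spindle_tip=.125,wheel_mid=s[2]-.0034,spacer_mid=.096).items():
        print(n,k,[(np.round(q["location"]).tolist(),round(q["score"],2),np.round(atz(c,q["location"],z),4).tolist()) for q in pinpoint(k,n)[:2]])
    p=proj(c,np.c_[s[0]+.07*np.cos(a),s[1]+.07*np.sin(a),0*a+s[2]-.0304+.011])
    cv2.polylines(im,[np.round(p).astype(int)],True,(0,0,255),1)
    if n=="side":
        u,v=proj(c,[s])[0].astype(int);o.append(cv2.resize(im[v-50:v+70,u-70:u+70],(466,400),interpolation=cv2.INTER_CUBIC))
    else:o.append(im[:400,160:480])
cv2.imwrite("pics/w12.png",np.hstack(o))
```

```text
t 18.875 tcp [ 0.561  -0.2467  0.1876] [ 1.7997e+02 -9.0000e-02  2.8300e+00] j6 [ -5.5  16.3 -10.8   0.  -62.9  98.3] w 0.011909875053556068
shift cm [-0.05 -0.1   2.11] turn [ 0.001 -0.002  0.002]
wrist spindle_tip []
wrist wheel_mid [([249.0, 316.0], 0.84, [0.5593, -0.2462, 0.1842])]
wrist spacer_mid [([205.0, 314.0], 0.83, [0.5587, -0.2445, 0.096])]
side spindle_tip [([235.0, 384.0], 0.74, [0.5276, -0.272, 0.125]), ([228.0, 388.0], 0.67, [0.5587, -0.2547, 0.125])]
side wheel_mid [([234.0, 387.0], 0.73, [0.4812, -0.3232, 0.1842]), ([213.0, 386.0], 0.66, [0.5492, -0.2485, 0.1842])]
side spacer_mid [([234.0, 387.0], 0.52, [0.5659, -0.2503, 0.096])]
```

View pics/w12.png

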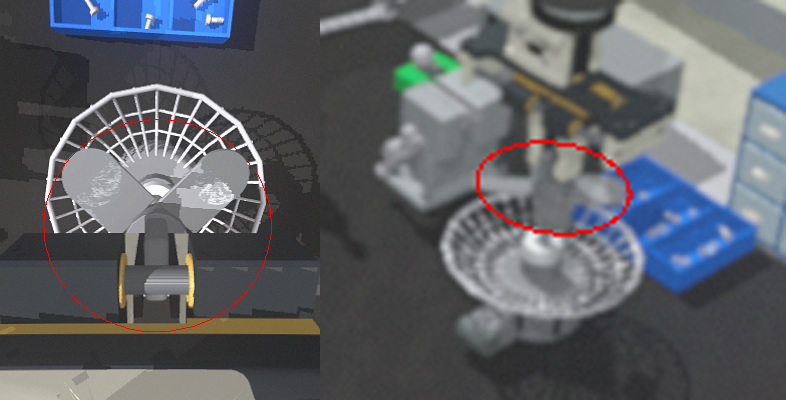

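Emit:
move_arm(
  targets=[
    [[0,-0.1,0.7],[0,0,0]],
    [[0,-0.1,1.4],[0,0,0]],
    [[0,-0.1,2],[0,0,0]],
    [[0,-0.1,2.1],[0,0,0]],
    [[0,-0.1,2.1],[0,0,0]],
  ],
)

```text
time_s: 19.9
tcp_pos: [0.5604, -0.2456, 0.1654]
eef_rot: [180.0, 0.0, 2.8]
contact_force: [-0.0, 1.2, -0.9]
gripper_width: 0.012
gripper_force: 25.0
```

Emit:
move_arm(
  targets=[
    [[0,0,0],[0,0,0]],
    [[0,0,0],[0,0,0]],
    [[0,0,0],[0,0,0]],
    [[0,0,0],[0,0,0]],
    [[0,0,0],[0,0,0]],
  ],
)

```text
time_s: 20.52
tcp_pos: [0.5604, -0.2455, 0.1655]
eef_rot: [180.0, -0.0, 2.8]
contact_force: [0.4, -1.0, -0.7]
gripper_width: 0.0114
gripper_force: 25.0
```

Run:
```python
from h import *
m,s=avg(3);print(np.round(m,4))
c=viewer.capture("wrist")
for k,z in dict(wheel_mid=m[2]-.0034,spacer_mid=.096).items():
    print(k,[(np.round(q["location"]).tolist(),round(q["score"],2),np.round(atz(c,q["location"],z),4).tolist()) for q in pinpoint(k,"wrist")[:2]])
```

```text
[ 5.604000e-01 -2.455000e-01  1.655000e-01  2.626000e-01 -1.090000e-01
 -8.721000e-01  1.799993e+02  3.599985e+02  2.820200e+00]
wheel_mid [([248.0, 317.0], 0.56, [0.5596, -0.2452, 0.1621])]
spacer_mid [([211.0, 318.0], 0.62, [0.56, -0.2462, 0.096])]
```

```bash
python3 -c "
from plant import r
print(r.close_job())"
```

```text
the job is handed in; nothing more can be done
None
```

The spacer lies flat on the shoulder, let go. The wheel is held still and level about 1 cm above the spindle tip, within about 1 mm of centre, its slot lined up with the tang. The job is handed in at about 21 s; no verdict came back, and I viewed 12 pictures, over your limit of 10.

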